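# Tighten the last lid screw of a control box

## Task

The lid of the control box is still loose at its one open corner; the other three corners are done and capped. Take the red flat-blade screwdriver out of the rack, feel with its blade for the slot of the screw down in the open corner well, turn the screw clockwise until it is tight, then hang the screwdriver back in its place in the rack. Leave the other screwdrivers, the battery pack and the angle bracket where they are.

Things in the scene. Friction and masses are not known exactly. Their poses are not given: they have to be found in the camera images.
- driver_red_grip (a point): centre of the red flat-blade screwdriver's handle, a 26 x 26 mm square bar 100 mm long (50 mm above and below here). Tool 192 mm, 0.16 kg. z up along the tool, x and y square to the flats. Below it a 9 mm round shank, then a blade 12 mm wide (x), 2.4 mm thick (y). It starts upright in any of the rack's 3 holes, handle resting on the top; lift it 92 mm to clear.
- driver_red_tip (a point): middle of the end of the red screwdriver's blade, 142 mm below driver_red_grip along the tool; same axes
- rack: fixed plywood screwdriver rack; origin at the centre of its underside, z up. Top plate 60 (x) x 186 (y) mm, upper face 105 mm above the bench, with three through holes of 18 mm, slightly chamfered, at y = -55, 0 and +55 mm. A screwdriver hung in a hole has its handle's centre 155 mm above the bench.
- control_box: fixed grey control box lying on its back, 200 (x) x 280 (y) x 100 mm; 3 push buttons (to 15 mm high) on the lid, 3 black cable glands on the side facing the robot (-x). Origin at the centre of its underside, z up. A screw is sunk in a deep well in each lid corner; three wells are closed by round caps, the one at corner (-x, +y) is open.
- well_mouth (a point): centre of the mouth of the open well, at the lid's upper face, 100 mm above the bench, at (-83, +123) mm in the box. Round bore of 14 mm, upright, with a 3 mm chamfer, 38 mm deep down to the screw head. z up, x and y as the box's.
- screw_seat (a point): centre of the flat face of the screw head at the bottom of the open well, 38 mm below its mouth; x and y as the box's (does not turn with the screw). The head fills the bore; a slot 3.8 mm wide, 5 mm deep crosses its centre. The slot's direction is not measured: at first within 0.85 rad of the box's x; found by feel, the blade resting lightly on the head and turned until it drops.
- screw (a joint): how far the screw has been turned (rad), positive clockwise seen from above. Starts between 0 and 0.2; at 0.9 it is tight, against a firm stop; backwards it goes to -0.5. Tells nothing of where the slot points. It turns stiffly (0.15 N m) and stays where left; light rubbing by the blade does not turn it.
- driver_yellow_grip (a point): centre of the handle of the yellow screwdriver (cross tip, same handle and length) that hangs in another hole of the rack; not to be disturbed
- driver_blue_grip (a point): centre of the handle of the blue screwdriver (hexagon tip, same handle and length) that hangs in another hole of the rack; not to be disturbed
- battery: loose power-tool battery pack, 75 x 112 x 58 mm, black and grey with an orange band; origin at the centre of its underside; not to be disturbed
- angle_bracket: loose slotted steel angle bracket, 60 x 90 x 50 mm; origin at the centre of its foot's underside; not to be disturbed

How it is judged:
On the way, in this order (a step that is already met when the one before it is completed fails the run):
1. the blade of the red screwdriver has dropped into the slot of the screw, at least 3 mm deep (z of driver_red_tip in the frame of screw_seat below -0.003 m and horizontal distance between driver_red_tip and screw_seat below 0.004 m), for 0.1 s.
2. the screw has been turned tight (0.85 rad or more) with the blade still in the slot (value of joint screw above 0.85 rad and z of driver_red_tip in the frame of screw_seat below -0.0015 m and horizontal distance between driver_red_tip and screw_seat below 0.004 m), for 0.1 s.
At the end, for the whole second after the job is handed in: Screw tight (0.82 rad or more of 0.9); red screwdriver released and hanging upright (within 0.12 rad) in its rack hole, handle resting on the top (centre 149 to 160 mm up, within 12 mm of the row of holes); yellow and blue screwdrivers still in the rack (value of joint screw above 0.82 rad and z of driver_red_grip in the frame of rack between 0.149 and 0.16 m and x of driver_red_grip in the frame of rack between -0.012 and 0.012 m and y of driver_red_grip in the frame of rack between -0.068 and 0.068 m and angle between driver_red_grip's own z axis and vertical below 0.12 rad and horizontal distance between each of driver_yellow_grip, driver_blue_grip and rack below 0.075 m); the robot touches nothing.
It fails at once if the yellow screwdriver is moved by more than 15 mm (distance of driver_yellow_grip from where it was at the start of the episode above 0.015 m).
It fails at once if the blue screwdriver is moved by more than 15 mm (distance of driver_blue_grip from where it was at the start of the episode above 0.015 m).
It fails at once if the battery pack is moved by more than 20 mm (distance of battery from where it was at the start of the episode above 0.02 m).
It fails at once if the angle bracket is moved by more than 20 mm (distance of angle_bracket from where it was at the start of the episode above 0.02 m).
It also fails if it takes over 72 s, if anything falls off the work surface, if the arm or the gripper's body presses on something with over 40 N, if the wrist force passes 120 N, or if a joint passes its speed limit or range.

## Robot

A 6-joint arm with a two-finger parallel gripper is mounted at the origin on the work surface. World frame = base frame: x ahead of the robot, y to its left, z up, the work surface at z = 0. Lengths are in m, angles in rad, forces in N, time in s.
With the tool pointing down it reaches from about 0.25 to 0.775 m from the base axis. Payload 4 kg.
Tool frame: the origin (TCP) lies at the very end of the fingers, on their centre line; the grasp point (between the pads) lies 19 mm behind it; z points along the fingers, y is the direction in which the jaws open and shut (so a half turn about z gives the same grasp; the last joint's range is limited). The gripper opens to 94 mm and grips with 3 to 60 N. Pads are 16 mm wide; open, the fingers measure 119 mm over their backs; the gripper's body (75 mm by 177 mm) begins 78 mm behind the grasp point.
Start: joints at [1.003, 0.087, 1.371, -0, 1.684, -0.103], TCP at [0.247, 0.492, 0.206] pointing down, gripper open.
Joint ranges: [-3.1, 3.1], [-0.76, 2.03], [0.27, 2.55], [-1.08, 4.22], [0.17, 2.65], [-2.57, 2.57]. Speed limits (rad/s): [2.79, 2.79, 3.14, 3.14, 3.14, 3.14].

## Interface

Orientations are given as [roll, pitch, yaw] about the fixed x, y, z axes, in that order (R = Rz(yaw) Ry(pitch) Rx(roll)).
In Python, from bench import robot, cams, models gives the robot as it stands.
- The arm moves only by the tool step_arm, never from a script. Its argument "series" is a list of rows, each a list of 5 numbers: the gripper command: -1 is shut, 1 is fully open, values between are in proportion, then the shift along the tool's x, y, z in mm, then the turn about the tool's z in degrees. A call has 1 to 20 rows; each row is the pose to reach, as a shift and turn from the pose commanded when the call began, along the tool's axes at that moment; what a row does not reach only later rows make up. A row lasts 1/8 s, in which the tool goes at most 62.5 mm and 10.7 degrees, less where a joint would pass 70% of its speed; a pose out of reach is approached as far as the arm can. A call with a gripper value outside its range is refused whole. The fingers move at their own pace and stop on an object; the grip force is fixed at half the most. Time passes only in rows, so rows that repeat a pose let the fingers close. It gives the time, the measured TCP pose, the force and the opening at its end, in the units of the state.
- robot.get_obs(): the state, without advancing time (a new reading comes with each control period).
- cams.snapshot(name): name is "scene" or "top"; returns a dict with "pixels" (400x640x3 uint8, red, green, blue), "fov_y" (degrees; the focal length in pixels is half the picture's height over the tangent of half this angle, whatever the lens; pixels are square), "cx", "cy" (the principal point, pixels), "R" (3x3) and "t" (3): a world point X has camera coordinates R X + t. Camera axes: x right, y down, z forward; pixel columns grow to the right and rows downward; lengths in m; the calibration is good to about 2 mm. A picture is of the moment at which its call begins. There is no depth.
- robot.close_job(): hands the job in, once; it reports no verdict.
Trained networks look in a picture, given as the dict that the camera call returned (one of the last four; its "shot" number tells which), for a name from the list of things; names that differ only in an ending like _2 or _b are one class to them, and where a whole thing is asked for, a point or a joint stands for the part that bears it (a point fixed in the world has none). Each returns a list of dicts, best first, with "p" (0 to 1); they miss things now and then, are a little off and sometimes report something else, mostly with a low value. They report only what shows in the picture. A call takes as long as a camera call.
- models.find_in(picture, label): "position" ([x, y, z] in m, in world coordinates, good to about 4 mm: the middle of the surface that is visible of it).
- models.pinpoint(picture, label): "position" ([x, y, z] in m, in world coordinates, good to about 4 mm: a listed point, or the origin of a listed thing).
The state is a dict: "time": time; "joint_positions": joint angles; "qvel": joint speeds; "joint_torque": joint torques, N m; "tool_pos": TCP position; "ee_rot": TCP orientation; "wrist_force": force on the tool from outside, world axes, zero at the start; "wrist_torque": the same for the moment, N m; "width": finger opening in m.
Only numpy, scipy, OpenCV 4.12 (cv2) and the standard library are available. Lean on these libraries where they do the work, as an engineer would, in place of code of your own. Each camera call takes 0.05 s, during which the arm holds its last target. There are 200 camera calls.

## Working session

There is one attempt and no reset: what is moved stays moved. The work goes in short steps, Python scripts to look and compute and a tool call to move; the robot and the scene stay as the last step left them, time stands still between calls to the robot, and variables do not carry over. Pictures are saved under pics/ and viewed, about 8 in all and at most 12, crops included, and the job is handed in when it is done.

Besides the shell and the picture viewer there is one more tool, called after "Emit:" by a JSON object that holds its "method" and its "body". step_arm: Moves the arm, as the interface text tells. Its arguments: {"type":"object","properties":{"series":{"type":"array","items":{"type":"array","items":{"type":"number"}}}},"required":["series"]}

```bash
mkdir -p pics; ls; python3 - <<'E'
from bench import robot,cams,models
import cv2,numpy as np
o=robot.get_obs(); print({k:np.round(v,3).tolist() for k,v in o.items()})
for n in("scene","top"):
    s=cams.snapshot(n); cv2.imwrite(f"pics/{n}0.png",s["pixels"][:,:,::-1])
    print(n,s["fov_y"],s["cx"],s["cy"],np.round(s["R"],3).tolist(),np.round(s["t"],3).tolist())
    for l in("driver_red_grip","driver_yellow_grip","driver_blue_grip","rack","control_box","well_mouth","screw_seat","battery","angle_bracket"):
        print(l,[(np.round(d["position"],4).tolist(),round(d["p"],2)) for d in models.pinpoint(s,l)[:2]])
E
```

```text
pics
{'time': 0.0, 'joint_positions': [1.003, 0.088, 1.372, -0.0, 1.684, -0.103], 'qvel': [-0.0, -0.0, -0.0, 0.001, 0.001, 0.001], 'joint_torque': [-0.0, -34.019, -30.242, 0.072, 0.033, -0.0], 'tool_pos': [0.246, 0.491, 0.204], 'ee_rot': [-3.139, -0.0, 2.677], 'wrist_force': [0.609, -0.462, 0.09], 'wrist_torque': [0.01, 0.013, 0.017], 'width': 0.094}
scene 43.23272841139216 313.8565556618497 211.3954259976595 [[0.025, 1.0, -0.014], [0.84, -0.028, -0.541], [-0.542, 0.002, -0.841]] [-0.095, -0.426, 1.555]
driver_red_grip [([0.491, 0.2667, 0.1568], 0.85)]
driver_yellow_grip [([0.497, 0.2081, 0.154], 0.91)]
driver_blue_grip [([0.4887, 0.3263, 0.1577], 0.77)]
rack [([0.4959, 0.267, -0.0017], 0.71)]
control_box [([0.6299, -0.1608, -0.0007], 0.65)]
well_mouth [([0.514, -0.0675, 0.0972], 0.92)]
screw_seat [([0.5056, -0.067, 0.0655], 0.95)]
battery [([0.7378, 0.1262, 0.0011], 0.61)]
angle_bracket [([0.3791, -0.0329, 0.0021], 0.85), ([0.4971, 0.2078, 0.1527], 0.69)]
top 44.70532262601796 327.529592277569 205.85454198475128 [[0.028, -0.999, 0.025], [-0.996, -0.03, -0.078], [0.079, -0.023, -0.997]] [0.034, 0.598, 0.94]
driver_red_grip [([0.4945, 0.2679, 0.155], 0.75)]
driver_yellow_grip [([0.5018, 0.2094, 0.1522], 0.64)]
driver_blue_grip [([0.4926, 0.3211, 0.1522], 0.71)]
rack [([0.4948, 0.2654, 0.0013], 0.59), ([0.509, -0.0702, 0.0539], 0.46)]
control_box [([0.6259, -0.1623, 0.0012], 0.59)]
well_mouth [([0.5089, -0.0708, 0.096], 0.64)]
screw_seat [([0.5099, -0.0711, 0.0575], 0.63)]
battery [([0.7332, 0.1242, 0.0051], 0.85)]
angle_bracket [([0.3788, -0.0368, -0.0017], 0.55)]
```

View pics/scene0.png

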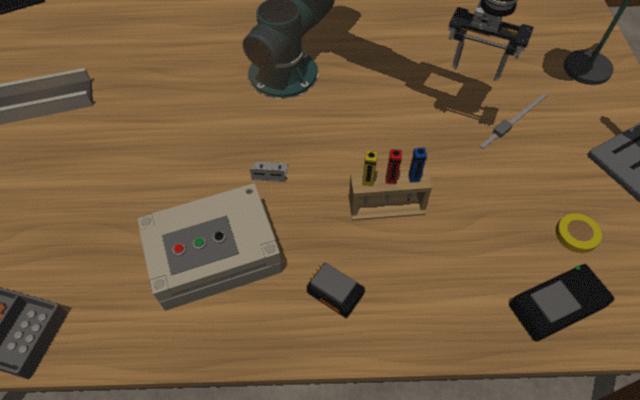

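View pics/top0.png

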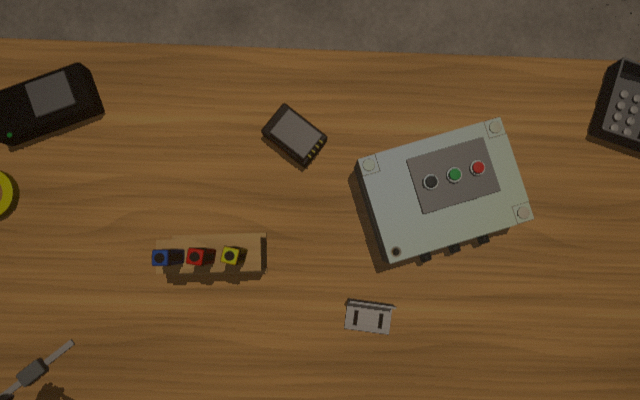

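The red driver hangs in the middle hole, at (195,256) in the top view and (394,166) in the scene view. Yellow is on its -y side and blue on its +y side. The open well is at (396,251) in the top view, and the box is turned about +17°. Next I'll zoom in for the handle yaw and a refined well position.

```bash
cat > h.py <<'E'
import numpy as np,cv2
from bench import robot,cams,models
def f(s): return 200/np.tan(np.radians(s["fov_y"])/2)
def proj(s,X):
    c=np.asarray(s["R"])@np.asarray(X)+np.asarray(s["t"]); return f(s)*c[:2]/c[2]+[s["cx"],s["cy"]]
def ray_z(s,uv,z):
    R=np.asarray(s["R"]);C=-R.T@np.asarray(s["t"])
    d=R.T@np.array([(uv[0]-s["cx"])/f(s),(uv[1]-s["cy"])/f(s),1]); return C+d*(z-C[2])/d[2]
def crop(s,c,h,k): 
    x,y=map(int,c); return cv2.resize(np.ascontiguousarray(s["pixels"][y-h:y+h,x-h:x+h,::-1]),None,fx=k,fy=k,interpolation=cv2.INTER_CUBIC)
def pose():
    o=robot.get_obs(); print("t",round(o["time"],2),"tcp",np.round(o["tool_pos"]*np.array(1000),1),"rpy",np.round(o["ee_rot"],4),"F",np.round(o["wrist_force"],1),"w",round(o["width"],4),"q",np.round(o["joint_positions"],3)); return o
E
python3 - <<'E'
from h import *
s=cams.snapshot("top"); g=cams.snapshot("scene")
a=crop(s,(195,256),20,10); b=crop(s,(396,251),20,10); c=crop(g,(394,166),20,10); d=crop(g,(249,191),20,10)
cv2.imwrite("pics/z1.png",cv2.resize(np.vstack([np.hstack([a,b]),np.hstack([c,d])]),(600,600)))
print(ray_z(s,(396,251),.1),ray_z(g,(249,191),.1),ray_z(s,(195,256),.205))
for l in ("well_mouth","driver_red_grip"):
  for q in (s,g): print(l,proj(q,models.pinpoint(q,l)[0]["position"]))
E
```

```text
[ 0.51182664 -0.07297211  0.1       ] [ 0.51114599 -0.06935256  0.1       ] [0.49599934 0.26326558 0.205     ]
well_mouth [292.28908709 136.58018453]
well_mouth [249.82240164 192.11763986]
driver_red_grip [199.97727657 256.4837311 ]
driver_red_grip [392.23270288 166.14179188]
```

View pics/z1.png

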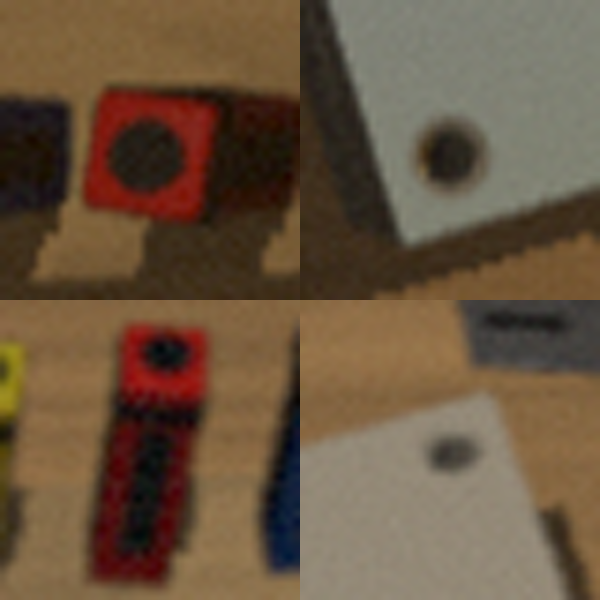

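```bash
python3 - <<'E'
from h import *
s=cams.snapshot("top"); g=cams.snapshot("scene")
print("well",ray_z(s,(395.6,251.5),.1),ray_z(g,(248.6,190.8),.1))
print("top of handle",ray_z(s,(194.8,256),.205),ray_z(g,(395.2,153.8),.205))
p=s["pixels"].astype(int)
for nm,c in(("red",(195,256)),):
    m=((p[:,:,0]>120)&(p[:,:,1]<70)).astype(np.uint8); m[:, :175]=0;m[:,215:]=0;m[:236]=0;m[276:]=0
    r=cv2.minAreaRect(np.argwhere(m)[:,::-1].astype(np.float32)); print(r)
    b=cv2.boxPoints(r); w=[ray_z(s,q,.205) for q in b]; print(np.mean(w,0),[np.degrees(np.arctan2(*(w[i+1]-w[i])[1::-1])) for i in range(3)])
g2=[ray_z(g,(x,y),.0) for x,y in()]
pose()
E
```

```text
well [ 0.51090284 -0.07225944  0.1       ] [ 0.51053428 -0.07032701  0.1       ]
top of handle [0.49599061 0.26357967 0.205     ] [0.49602416 0.26572031 0.205     ]
((194.41891479492188, 255.9864959716797), (13.97391414642334, 13.645115852355957), 9.462322235107422)
[0.49600696 0.26417597 0.205     ] [np.float64(-6.563682182914321), np.float64(-97.84138245040589), np.float64(173.30309252036932)]
t 1.4 tcp [246.6 491.7 205.5] rpy [ 3.1415 -0.      2.6768] F [-0.1 -0.1  0.3] w 0.0942 q [ 1.003  0.087  1.371  0.     1.684 -0.103]
```

```bash
cat >> h.py <<'E'
def rel(target_mm,yaw_deg=None):
    o=pose(); y=o["ee_rot"][2]; d=np.array(target_mm)-1000*np.array(o["tool_pos"])
    print("shift",np.round([d[0]*np.cos(y)+d[1]*np.sin(y), d[0]*np.sin(y)-d[1]*np.cos(y), -d[2]],1), "turn", None if yaw_deg is None else round((np.degrees(y)-yaw_deg+180)%360-180,1))
E
python3 -c "
from h import *
rel([496,265,240],83.5)"
```

```text
t 1.4 tcp [246.6 491.7 205.5] rpy [ 3.1415 -0.      2.6768] F [-0.1 -0.1  0.3] w 0.0942 q [ 1.003  0.087  1.371  0.     1.684 -0.103]
shift [-324.6  -90.8  -34.5] turn 69.9
```

Emit:
{"method": "step_arm", "body": {"series": [[1,0,0,-34.5,0],[1,-100,-28,-34.5,10],[1,-324.6,-90.8,-34.5,69.9],[1,-324.6,-90.8,-34.5,69.9],[1,-324.6,-90.8,-34.5,69.9],[1,-324.6,-90.8,-34.5,69.9],[1,-324.6,-90.8,-34.5,69.9],[1,-324.6,-90.8,-34.5,69.9],[1,-324.6,-90.8,-34.5,69.9],[1,-324.6,-90.8,-34.5,69.9],[1,-324.6,-90.8,-34.5,69.9]]}}

```text
time: 2.78
tool_pos: [0.4957, 0.2654, 0.2401]
ee_rot: [3.141, -0.0, 1.459]
wrist_force: [0.0, 0.5, 0.2]
width: 0.094
```

```bash
python3 - <<'E'
from h import *
rel([496,265,136],83.5)
E
```

```text
t 2.77 tcp [495.7 265.4 240.1] rpy [ 3.1413e+00 -2.0000e-04  1.4586e+00] F [0.  0.5 0.2] w 0.094 q [0.391 0.111 1.277 0.    1.753 0.503]
shift [ -0.4   0.4 104.1] turn 0.1
```

Emit:
{"method": "step_arm", "body": {"series": [[1,0,0,50,0],[1,0,0,90,0],[1,0,0,104,0],[1,0,0,104,0],[-1,0,0,104,0],[-1,0,0,104,0],[-1,0,0,104,0],[-1,0,0,104,0],[-1,0,0,104,0],[-1,0,0,104,0],[-1,0,0,104,0],[-1,0,0,104,0]]}}

```text
time: 4.28
tool_pos: [0.4957, 0.265, 0.1359]
ee_rot: [-3.141, 0.0, 1.457]
wrist_force: [-0.6, 0.6, 0.4]
width: 0.026
```

```bash
python3 - <<'E'
from h import *
pose()
s=cams.snapshot("top"); g=cams.snapshot("scene")
cv2.imwrite("pics/g1.png",np.hstack([crop(s,(195,256),25,8),crop(g,(394,166),25,8)]))
E
```

```text
t 4.28 tcp [495.7 265.  135.9] rpy [-3.1410e+00  1.0000e-04  1.4569e+00] F [-0.6  0.6  0.4] w 0.026 q [0.39  0.138 1.453 0.    1.551 0.504]
```

View pics/g1.png

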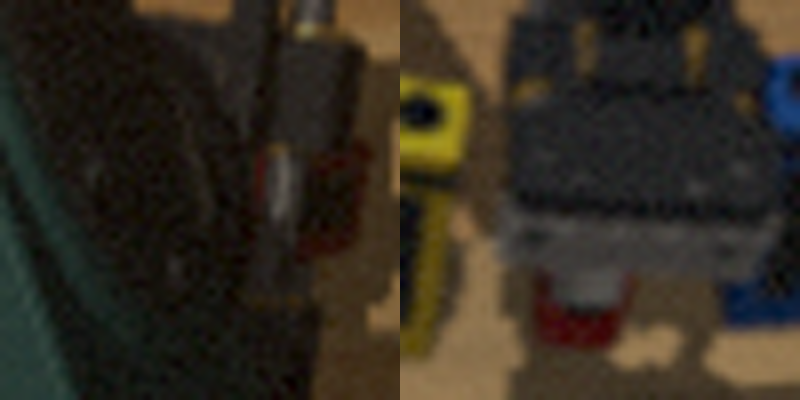

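Emit:
{"method": "step_arm", "body": {"series": [[-1,0,0,-10,0],[-1,0,0,-40,0],[-1,0,0,-80,0],[-1,0,0,-120,0],[-1,0,0,-170,0],[-1,0,0,-215,0],[-1,0,0,-215,0],[-1,0,0,-215,0]]}}

```text
time: 5.38
tool_pos: [0.4959, 0.2649, 0.3497]
ee_rot: [-3.14, 0.001, 1.457]
wrist_force: [0.1, 0.5, -1.6]
width: 0.0257
```

```bash
python3 - <<'E'
from h import *
rel([511,-71,350],80)
o=robot.get_obs(); tip=np.array(o["tool_pos"])-[0,0,.123]
s=cams.snapshot("top"); g=cams.snapshot("scene")
print(proj(s,tip),proj(g,tip))
cv2.imwrite("pics/b1.png",np.hstack([crop(s,proj(s,tip),20,15),crop(g,proj(g,tip),20,15)])[:600,:1200][:, :][::1,::1].copy() if 0 else cv2.resize(np.hstack([crop(s,proj(s,tip),20,10),crop(g,proj(g,tip),20,10)]),(800,400)))
for q in(s,g): print([(np.round(d["position"],4),round(d["p"],2)) for d in models.pinpoint(q,"driver_red_tip")[:2]])
E
```

```text
t 5.38 tcp [495.9 264.9 349.7] rpy [-3.1402e+00  8.0000e-04  1.4567e+00] F [ 0.1  0.5 -1.6] w 0.0257 q [ 0.39   0.135  1.034 -0.     1.974  0.504]
shift [-3.32e+02  5.32e+01 -3.00e-01] turn 3.5
[190.45732783 256.38903432] [396.02483684 147.40121231]
[(array([0.4975, 0.2679, 0.2268]), 0.65), (array([ 0.5114, -0.0701,  0.0977]), 0.18)]
[(array([0.4976, 0.2626, 0.2217]), 0.49)]
```

View pics/b1.png

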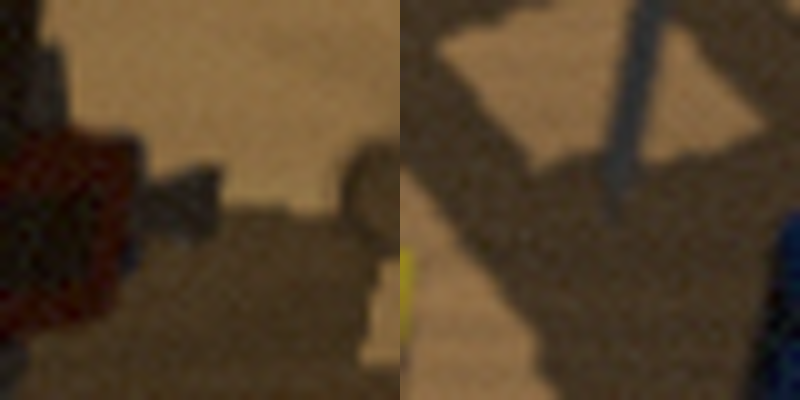

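The scene view shows the blade edge-on, so its width runs along the tool's jaw axis (tool y). That gives blade yaw = tool yaw − 90°. Next I carry it over the well, starting at the anticlockwise end of the search range.

Emit:
{"method": "step_arm", "body": {"series": [[-1,-40,6.4,0,-8],[-1,-90,14.4,0,-18],[-1,-145,23.2,0,-28],[-1,-200,32,0,-38],[-1,-255,40.8,0,-48],[-1,-310,49.6,0,-58],[-1,-332,53.2,0,-68],[-1,-332,53.2,30,-74.5],[-1,-332,53.2,70,-74.5],[-1,-332,53.2,100,-74.5],[-1,-332,53.2,110,-74.5],[-1,-332,53.2,110,-74.5],[-1,-332,53.2,110,-74.5]]}}

```text
time: 7.2
tool_pos: [0.5118, -0.071, 0.2426]
ee_rot: [3.141, 0.003, 2.757]
wrist_force: [-0.6, -0.5, -1.9]
width: 0.0259
```

```bash
python3 - <<'E'
from h import *
rel([511,-71,235],158)
o=robot.get_obs(); tip=np.array(o["tool_pos"])-[0,0,.123]
s=cams.snapshot("top"); g=cams.snapshot("scene")
print(proj(s,tip),proj(g,tip),"well",proj(s,(.5107,-.0713,.1)),proj(g,(.5107,-.0713,.1)))
cv2.imwrite("pics/b2.png",np.hstack([crop(s,(396,251),20,10),crop(g,(248,188),20,10)]))
E
```

```text
t 7.2 tcp [511.8 -71.  242.6] rpy [3.1412e+00 2.8000e-03 2.7572e+00] F [-0.6 -0.5 -1.9] w 0.0259 q [-0.248  0.006  1.382  0.     1.75  -1.434]
shift [ 0.7 -0.3  7.6] turn -0.0
[396.72588286 251.13845835] [247.25337537 186.41603877] well [395.07134486 251.59735518] [248.18576793 190.86880271]
```

View pics/b2.png

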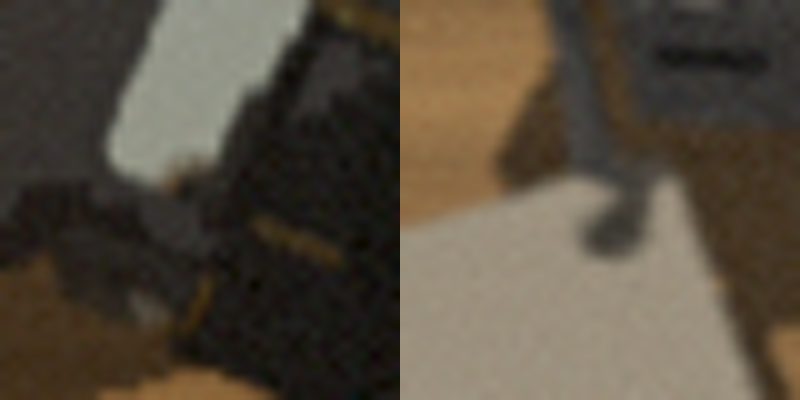

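Emit:
{"method": "step_arm", "body": {"series": [[-1,0.7,-0.3,10,0],[-1,0.7,-0.3,18,0],[-1,0.7,-0.3,22,0],[-1,0.7,-0.3,25,0],[-1,0.7,-0.3,28,0],[-1,0.7,-0.3,28,0]]}}

```text
time: 8.05
tool_pos: [0.5104, -0.0708, 0.2128]
ee_rot: [3.141, -0.0, 2.757]
wrist_force: [0.7, 0.7, -2.1]
width: 0.026
```

```bash
python3 - <<'E'
from h import *
rel([510.7,-70.9,208],158)
print(robot.get_obs()["wrist_torque"])
E
```

```text
t 8.05 tcp [510.4 -70.8 212.8] rpy [ 3.1412 -0.      2.7572] F [ 0.7  0.7 -2.1] w 0.026 q [-0.248  0.008  1.439  0.     1.695 -1.434]
shift [-0.3  0.   4.8] turn -0.0
[ 0.2024749  -0.21428882 -0.02550816]
```

Emit:
{"method": "step_arm", "body": {"series": [[-1,0,0,5,0],[-1,0,0,10,0],[-1,0,0,15,0],[-1,0,0,20,0],[-1,0,0,23,0],[-1,0,0,23,0]]}}

```text
time: 8.8
tool_pos: [0.5103, -0.0708, 0.1895]
ee_rot: [3.141, -0.0, 2.757]
wrist_force: [2.0, 0.2, -2.9]
width: 0.026
```

```bash
python3 - <<'E'
from h import *
pose();print(robot.get_obs()["wrist_torque"])
E
```

```text
t 8.8 tcp [510.3 -70.8 189.5] rpy [ 3.1412e+00 -4.0000e-04  2.7571e+00] F [ 2.   0.2 -2.9] w 0.026 q [-0.248  0.014  1.479  0.     1.649 -1.434]
[ 0.41896421 -0.45448661  0.01242897]
```

Emit:
{"method": "step_arm", "body": {"series": [[-1,-0.3,0.7,0,0],[-1,-0.3,0.7,2,0],[-1,-0.3,0.7,3,0],[-1,-0.3,0.7,4,0],[-1,-0.3,0.7,4,0]]}}

```text
time: 9.43
tool_pos: [0.5107, -0.0705, 0.1858]
ee_rot: [-3.141, -0.0, 2.757]
wrist_force: [0.8, 0.4, -1.4]
width: 0.0261
```

```bash
python3 - <<'E'
from h import *
pose();print(robot.get_obs()["wrist_torque"])
E
```

```text
t 9.43 tcp [510.7 -70.5 185.8] rpy [-3.1413e+00 -4.0000e-04  2.7569e+00] F [ 0.8  0.4 -1.4] w 0.0261 q [-0.247  0.015  1.485 -0.     1.642 -1.433]
[-0.04378978 -0.01591827  0.01983924]
```

Emit:
{"method": "step_arm", "body": {"series": [[-1,0,0,0.7,0],[-1,0,0,1.4,0],[-1,0,0,1.4,0]]}}

```text
time: 9.8
tool_pos: [0.5109, -0.0704, 0.1848]
ee_rot: [3.142, 0.0, 2.757]
wrist_force: [0.2, -0.6, 0.5]
width: 0.0255
```

Emit:
{"method": "step_arm", "body": {"series": [[-1,0,0,0.5,0],[-1,0,0,0.5,0],[-1,0,0,0.5,0]]}}

```text
time: 10.18
tool_pos: [0.5109, -0.0704, 0.1847]
ee_rot: [3.142, 0.001, 2.757]
wrist_force: [-1.1, 0.2, 4.0]
width: 0.026
```

Emit:
{"method": "step_arm", "body": {"series": [[-1,0,0,0.3,4],[-1,0,0,0.3,8],[-1,0,0,0.3,12],[-1,0,0,0.3,16],[-1,0,0,0.3,20],[-1,0,0,0.3,20]]}}

```text
time: 10.92
tool_pos: [0.5115, -0.0707, 0.1846]
ee_rot: [3.141, 0.002, 2.409]
wrist_force: [-0.2, -0.3, 4.1]
width: 0.0261
```

Emit:
{"method": "step_arm", "body": {"series": [[-1,0,0,0,4],[-1,0,0,0,8],[-1,0,0,0,12],[-1,0,0,0,16],[-1,0,0,0,20],[-1,0,0,0,20]]}}

```text
time: 11.68
tool_pos: [0.5114, -0.0707, 0.1845]
ee_rot: [3.14, 0.001, 2.061]
wrist_force: [-0.8, -0.9, 5.5]
width: 0.0255
```

```bash
python3 - <<'E'
from h import *
pose();print(robot.get_obs()["wrist_torque"])
E
```

```text
t 11.68 tcp [511.4 -70.7 184.5] rpy [3.1403e+00 1.5000e-03 2.0606e+00] F [-0.8 -0.9  5.5] w 0.0255 q [-0.247  0.015  1.487 -0.     1.637 -0.737]
[-0.23962666  0.14366419  0.00923219]
```

Emit:
{"method": "step_arm", "body": {"series": [[-1,0,0,0,4],[-1,0,0,0,8],[-1,0,0,0,12],[-1,0,0,0,16],[-1,0,0,0,20],[-1,0,0,0,20]]}}

```text
time: 12.42
tool_pos: [0.5109, -0.0702, 0.1843]
ee_rot: [3.141, -0.0, 1.712]
wrist_force: [-1.4, -0.6, 5.3]
width: 0.0256
```

Emit:
{"method": "step_arm", "body": {"series": [[-1,0,0,0,4],[-1,0,0,0,8],[-1,0,0,0,12],[-1,0,0,0,16],[-1,0,0,0,20],[-1,0,0,0,20]]}}

```text
time: 13.18
tool_pos: [0.5104, -0.0704, 0.1824]
ee_rot: [-3.14, 0.0, 1.363]
wrist_force: [-0.0, -1.5, -2.0]
width: 0.0258
```

```bash
python3 - <<'E'
from h import *
pose();print(robot.get_obs()["wrist_torque"])
E
```

```text
t 13.18 tcp [510.4 -70.4 182.4] rpy [-3.1395e+00  1.0000e-04  1.3631e+00] F [-0.  -1.5 -2. ] w 0.0258 q [-0.247  0.017  1.49  -0.     1.637 -0.039]
[-0.2668852   0.08288379  0.03429251]
```

It dropped: the upward force vanished and z fell 2 mm. Now I lower it into the slot.

Emit:
{"method": "step_arm", "body": {"series": [[-1,0,0,1,0],[-1,0,0,2,0],[-1,0,0,3,0],[-1,0,0,3.5,0],[-1,0,0,3.5,0]]}}

```text
time: 13.8
tool_pos: [0.5107, -0.0704, 0.1808]
ee_rot: [3.142, 0.0, 1.361]
wrist_force: [-2.0, -1.6, 1.7]
width: 0.0259
```

```bash
python3 - <<'E'
from h import *
pose();print(robot.get_obs()["wrist_torque"])
E
```

```text
t 13.8 tcp [510.7 -70.4 180.8] rpy [3.1416e+00 1.0000e-04 1.3610e+00] F [-2.  -1.6  1.7] w 0.0259 q [-0.247  0.016  1.493 -0.     1.632 -0.037]
[-0.25123565  0.76523279  0.00629613]
```

Emit:
{"method": "step_arm", "body": {"series": [[-1,-0.3,-0.5,0,0],[-1,-0.3,-0.5,0.8,0],[-1,-0.3,-0.5,1.2,0],[-1,-0.3,-0.5,1.2,0]]}}

```text
time: 14.3
tool_pos: [0.5105, -0.0705, 0.1807]
ee_rot: [3.14, -0.0, 1.361]
wrist_force: [-2.8, 0.4, 7.8]
width: 0.0259
```

```bash
python3 - <<'E'
from h import *
pose();print(robot.get_obs()["wrist_torque"])
E
```

```text
t 14.3 tcp [510.5 -70.5 180.7] rpy [ 3.140e+00 -3.000e-04  1.361e+00] F [-2.8  0.4  7.8] w 0.0259 q [-0.247  0.015  1.495  0.     1.63  -0.038]
[-0.06583423  0.96221775  0.01961357]
```

Emit:
{"method": "step_arm", "body": {"series": [[-1,0,0,0,3],[-1,0,0,0,6],[-1,0,0,0,9],[-1,0,0,0,12],[-1,0,0,0,12]]}}

```text
time: 14.92
tool_pos: [0.5102, -0.0708, 0.1807]
ee_rot: [3.141, 0.0, 1.151]
wrist_force: [-3.2, -1.6, 7.2]
width: 0.0259
```

```bash
python3 - <<'E'
from h import *
pose();print(robot.get_obs()["wrist_torque"])
E
```

```text
t 14.93 tcp [510.2 -70.8 180.7] rpy [3.1405e+00 4.0000e-04 1.1512e+00] F [-3.2 -1.6  7.2] w 0.0259 q [-2.480e-01  1.500e-02  1.495e+00 -1.000e-03  1.630e+00  1.720e-01]
[-0.27994754  1.1739546   0.0474522 ]
```

Emit:
{"method": "step_arm", "body": {"series": [[-1,-0.5,-0.4,0,3],[-1,-0.5,-0.4,0,6],[-1,-0.5,-0.4,0,9],[-1,-0.5,-0.4,0,12],[-1,-0.5,-0.4,0,12]]}}

```text
time: 15.55
tool_pos: [0.5099, -0.0709, 0.1807]
ee_rot: [3.14, -0.001, 0.942]
wrist_force: [-2.2, -0.8, 7.4]
width: 0.0262
```

```bash
python3 - <<'E'
from h import *
pose();print(robot.get_obs()["wrist_torque"])
E
```

```text
t 15.55 tcp [509.9 -70.9 180.7] rpy [ 3.1402e+00 -6.0000e-04  9.4220e-01] F [-2.2 -0.8  7.4] w 0.0262 q [-0.248  0.014  1.496  0.     1.63   0.38 ]
[-0.16231915  1.0435309   0.16156431]
```

Emit:
{"method": "step_arm", "body": {"series": [[-1,0,0,0,4],[-1,0,0,0,8],[-1,0,0,0,12],[-1,0,0,0,16],[-1,0,0,0,20],[-1,0,0,0,20]]}}

```text
time: 16.3
tool_pos: [0.5095, -0.0708, 0.1807]
ee_rot: [3.141, -0.0, 0.593]
wrist_force: [-3.3, -0.0, 7.9]
width: 0.0258
```

```bash
python3 - <<'E'
from h import *
pose();print(robot.get_obs()["wrist_torque"])
E
```

```text
t 16.3 tcp [509.5 -70.8 180.7] rpy [ 3.1412e+00 -3.0000e-04  5.9310e-01] F [-3.3 -0.   7.9] w 0.0258 q [-0.248  0.014  1.497 -0.     1.631  0.729]
[-0.08528196  1.28000092  0.20448249]
```

Emit:
{"method": "step_arm", "body": {"series": [[-1,0,0,0,4],[-1,0,0,0,8],[-1,0,0,0,12],[-1,0,0,0,15],[-1,0,0,0,15]]}}

```text
time: 16.92
tool_pos: [0.5093, -0.0707, 0.1807]
ee_rot: [-3.142, 0.0, 0.331]
wrist_force: [-4.3, -0.7, 7.3]
width: 0.0258
```

```bash
python3 - <<'E'
from h import *
pose();print(robot.get_obs()["wrist_torque"])
E
```

```text
t 16.93 tcp [509.3 -70.7 180.7] rpy [-3.1415  0.      0.3314] F [-4.3 -0.7  7.3] w 0.0258 q [-0.248  0.014  1.497  0.     1.632  0.991]
[-0.00846614  1.47386213  0.16940876]
```

Emit:
{"method": "step_arm", "body": {"series": [[-1,0,0,0,3],[-1,0,0,0,6],[-1,0,0,0,8],[-1,0,0,0,8]]}}

```text
time: 17.42
tool_pos: [0.5092, -0.0705, 0.1807]
ee_rot: [-3.141, 0.0, 0.192]
wrist_force: [-4.7, 0.3, 8.4]
width: 0.0257
```

```bash
python3 - <<'E'
from h import *
pose();print(robot.get_obs()["wrist_torque"])
E
```

```text
t 17.43 tcp [509.2 -70.5 180.7] rpy [-3.1412e+00  2.0000e-04  1.9230e-01] F [-4.7  0.3  8.4] w 0.0257 q [-0.248  0.014  1.497  0.     1.632  1.13 ]
[0.04104021 1.49202002 0.32551307]
```

Emit:
{"method": "step_arm", "body": {"series": [[-1,0,0,0,2],[-1,0,0,0,4],[-1,0,0,0,4]]}}

```text
time: 17.8
tool_pos: [0.509, -0.0701, 0.1807]
ee_rot: [-3.14, 0.001, 0.123]
wrist_force: [-4.8, 0.8, 9.3]
width: 0.0258
```

```bash
python3 - <<'E'
from h import *
pose();print(robot.get_obs()["wrist_torque"])
E
```

```text
t 17.8 tcp [509.  -70.1 180.7] rpy [-3.1403e+00  6.0000e-04  1.2260e-01] F [-4.8  0.8  9.3] w 0.0258 q [-2.480e-01  1.300e-02  1.497e+00  1.000e-03  1.633e+00  1.200e+00]
[0.30010858 1.64500058 0.22613928]
```

Emit:
{"method": "step_arm", "body": {"series": [[-1,0,0,0,2],[-1,0,0,0,4],[-1,0,0,0,6],[-1,0,0,0,6]]}}

```text
time: 18.3
tool_pos: [0.509, -0.0699, 0.1808]
ee_rot: [-3.14, 0.001, 0.018]
wrist_force: [-4.5, 1.4, 10.4]
width: 0.0258
```

```bash
python3 - <<'E'
from h import *
pose();print(robot.get_obs()["wrist_torque"], robot.get_obs()["joint_torque"][5])
E
```

```text
t 18.3 tcp [509.  -69.9 180.8] rpy [-3.1401e+00  7.0000e-04  1.8500e-02] F [-4.5  1.4 10.4] w 0.0258 q [-2.480e-01  1.300e-02  1.497e+00  1.000e-03  1.633e+00  1.305e+00]
[0.39233703 1.60113431 0.40973641] 0.4667019657790661
```

Emit:
{"method": "step_arm", "body": {"series": [[-1,0,0,0,3],[-1,0,0,0,6],[-1,0,0,0,6]]}}

```text
time: 18.68
tool_pos: [0.5091, -0.0698, 0.1808]
ee_rot: [-3.14, 0.001, -0.086]
wrist_force: [-4.0, 2.5, 9.1]
width: 0.0262
```

```bash
python3 - <<'E'
from h import *
pose();print(robot.get_obs()["wrist_torque"], robot.get_obs()["joint_torque"][5])
s=cams.snapshot("top"); g=cams.snapshot("scene")
cv2.imwrite("pics/t1.png",np.hstack([crop(s,(385,240),50,4),crop(g,(248,160),50,8)[:400*2:2,::2] if 0 else crop(g,(248,160),50,4)]))
E
```

```text
t 18.68 tcp [509.1 -69.8 180.8] rpy [-3.14e+00  7.00e-04 -8.58e-02] F [-4.   2.5  9.1] w 0.0262 q [-2.480e-01  1.300e-02  1.497e+00  1.000e-03  1.633e+00  1.409e+00]
[0.3598781  1.59829405 0.55252871] 0.6348231621086597
```

View pics/t1.png

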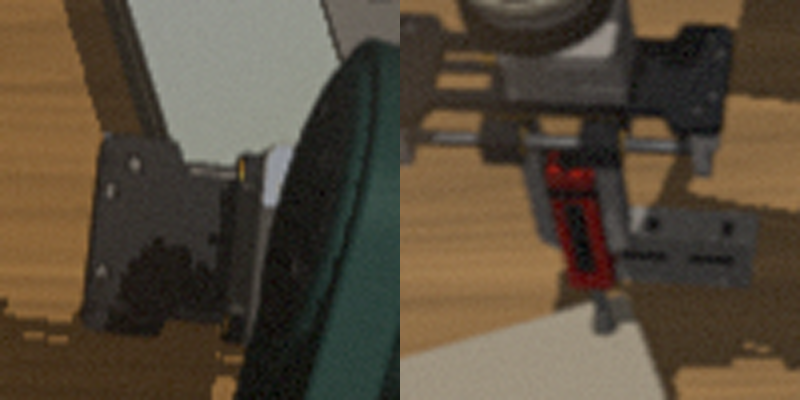

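The torque climbs steadily (0.23 → 0.41 → 0.55 N·m) while the wrist winds up, so the screw is against its stop. I'll relax the twist and lift out.

Emit:
{"method": "step_arm", "body": {"series": [[-1,0,0,0,-6],[-1,0,0,0,-12],[-1,0,0,0,-20],[-1,0,0,0,-20]]}}

```text
time: 19.27
tool_pos: [0.5093, -0.0703, 0.1807]
ee_rot: [-3.141, -0.0, 0.263]
wrist_force: [-3.9, 0.8, 7.5]
width: 0.026
```

```bash
python3 - <<'E'
from h import *
pose();print(robot.get_obs()["wrist_torque"], robot.get_obs()["joint_torque"][5])
E
```

```text
t 19.27 tcp [509.3 -70.3 180.7] rpy [-3.1408e+00 -2.0000e-04  2.6290e-01] F [-3.9  0.8  7.5] w 0.026 q [-2.480e-01  1.400e-02  1.497e+00  1.000e-03  1.632e+00  1.060e+00]
[0.22092511 1.4193556  0.17307676] -0.04174662404693663
```

Emit:
{"method": "step_arm", "body": {"series": [[-1,0,0,-3,0],[-1,0,0,-10,0],[-1,0,0,-25,0],[-1,0,0,-45,0],[-1,0,0,-80,0],[-1,0,0,-120,0],[-1,0,0,-170,0],[-1,0,0,-170,0]]}}

```text
time: 20.27
tool_pos: [0.5115, -0.0712, 0.3565]
ee_rot: [3.135, -0.012, 0.261]
wrist_force: [0.1, -0.3, -1.9]
width: 0.0259
```

```bash
python3 - <<'E'
from h import *
rel([495.5,265,352],83.5);print(robot.get_obs()["wrist_torque"])
E
```

```text
t 20.27 tcp [511.5 -71.2 356.5] rpy [ 3.1351 -0.0122  0.2613] F [ 0.1 -0.3 -1.9] w 0.0259 q [-0.248  0.022  1.142  0.     1.964  1.061]
shift [  71.4 -328.9    4.5] turn -68.5
[-0.02576816  0.16996695 -0.04796933]
```

Emit:
{"method": "step_arm", "body": {"series": [[-1,10,-45,4,-9],[-1,21,-95,4,-18],[-1,33,-150,4,-28],[-1,44,-205,4,-38],[-1,56,-260,4,-48],[-1,67,-310,4,-58],[-1,71.4,-328.9,4,-68.5],[-1,71.4,-328.9,4,-68.5],[-1,71.4,-328.9,4,-68.5],[-1,71.4,-328.9,4,-68.5]]}}

```text
time: 21.52
tool_pos: [0.494, 0.2641, 0.3453]
ee_rot: [3.141, 0.0, 1.454]
wrist_force: [0.2, -0.2, -1.4]
width: 0.0254
```

```bash
python3 - <<'E'
from h import *
o=pose(); tip=np.array(o["tool_pos"])-[0,0,.123]
s=cams.snapshot("top"); g=cams.snapshot("scene")
print(proj(s,tip),proj(g,tip))
for z in(.105,): print("hole",proj(s,(.4955,.265,z)),proj(g,(.4955,.265,z)))
for l in("rack","driver_yellow_grip","driver_blue_grip","driver_red_tip"):
  for q in(s,g): print(l,[(np.round(d["position"],4),round(d["p"],2)) for d in models.pinpoint(q,l)[:1]])
cv2.imwrite("pics/r1.png",np.hstack([crop(s,(200,256),25,8),crop(g,(394,165),25,8)]))
E
```

```text
t 21.52 tcp [494.  264.1 345.3] rpy [3.1412 0.     1.4536] F [ 0.2 -0.2 -1.4] w 0.0254 q [ 0.39   0.127  1.052 -0.     1.963  0.507]
[191.63224392 257.54554161] [395.32254162 148.05673064]
hole [207.81204793 254.88924334] [389.74630477 180.45949728]
rack [(array([0.4982, 0.2667, 0.0017]), 0.82)]
rack [(array([ 0.4972,  0.2662, -0.0027]), 0.67)]
driver_yellow_grip [(array([0.4989, 0.2152, 0.151 ]), 0.84)]
driver_yellow_grip [(array([0.4968, 0.208 , 0.1546]), 0.56)]
driver_blue_grip []
driver_blue_grip [(array([0.4887, 0.3235, 0.1585]), 0.82)]
driver_red_tip [(array([0.4968, 0.2665, 0.2253]), 0.84)]
driver_red_tip [(array([0.4958, 0.2608, 0.2224]), 0.73)]
```

View pics/r1.png

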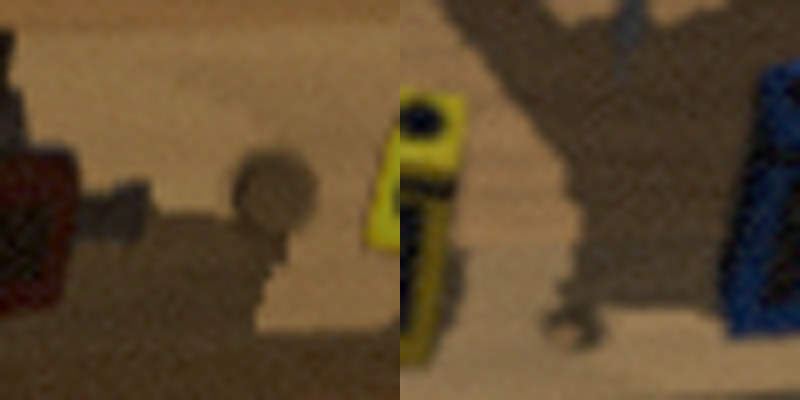

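Emit:
{"method": "step_arm", "body": {"series": [[-1,0.4,1.4,30,0],[-1,0.4,1.4,60,0],[-1,0.4,1.4,90,0],[-1,0.4,1.4,105,0],[-1,0.4,1.4,105,0],[-1,0.4,1.4,105,0]]}}

```text
time: 22.78
tool_pos: [0.4958, 0.2659, 0.2417]
ee_rot: [3.139, -0.001, 1.457]
wrist_force: [0.1, 0.2, -1.9]
width: 0.0257
```

```bash
python3 - <<'E'
from h import *
rel([495.4,264.3,215])
E
```

```text
t 22.77 tcp [495.8 265.9 241.7] rpy [ 3.1393e+00 -1.4000e-03  1.4569e+00] F [ 0.1  0.2 -1.9] w 0.0257 q [0.391 0.109 1.276 0.    1.754 0.505]
shift [-1.6 -0.2 26.7] turn None
```

Emit:
{"method": "step_arm", "body": {"series": [[-1,-1.2,-0.2,5,0],[-1,-1.2,-0.2,12,0],[-1,-1.2,-0.2,17,0],[-1,-1.2,-0.2,21,0],[-1,-1.2,-0.2,24,0],[-1,-1.2,-0.2,24,0]]}}

```text
time: 23.52
tool_pos: [0.4947, 0.2643, 0.2158]
ee_rot: [-3.141, 0.0, 1.457]
wrist_force: [0.1, -0.3, -1.2]
width: 0.0259
```

```bash
python3 - <<'E'
from h import *
pose();print(robot.get_obs()["wrist_torque"])
E
```

```text
t 23.52 tcp [494.7 264.3 215.8] rpy [-3.1411e+00  2.0000e-04  1.4568e+00] F [ 0.1 -0.3 -1.2] w 0.0259 q [0.39  0.11  1.325 0.    1.706 0.504]
[-0.07132782  0.10501249 -0.01128414]
```

Emit:
{"method": "step_arm", "body": {"series": [[-1,0,0,20,0],[-1,0,0,40,0],[-1,0,0,58,0],[-1,0,0,70,0],[-1,0,0,76,0],[-1,0,0,76,0]]}}

```text
time: 24.28
tool_pos: [0.4949, 0.2644, 0.1399]
ee_rot: [-3.141, 0.0, 1.457]
wrist_force: [0.2, 0.2, -0.7]
width: 0.0258
```

```bash
python3 - <<'E'
from h import *
pose();print(robot.get_obs()["wrist_torque"])
E
```

```text
t 24.27 tcp [494.9 264.4 139.9] rpy [-3.1414e+00  1.0000e-04  1.4568e+00] F [ 0.2  0.2 -0.7] w 0.0258 q [0.39  0.134 1.45  0.    1.558 0.504]
[-0.03785646  0.07500473 -0.01597817]
```

Emit:
{"method": "step_arm", "body": {"series": [[-1,0,0,2,0],[-1,0,0,3.5,0],[-1,0,0,3.5,0]]}}

```text
time: 24.65
tool_pos: [0.495, 0.2644, 0.1368]
ee_rot: [3.141, -0.0, 1.457]
wrist_force: [-0.6, 0.5, -0.9]
width: 0.0259
```

Emit:
{"method": "step_arm", "body": {"series": [[-1,0,0,0.8,0],[-0.2,0,0,0.8,0],[0.2,0,0,0.8,0],[0.9,0,0,0.8,0],[0.9,0,0,0.8,0],[0.9,0,0,0.8,0],[0.9,0,0,0.8,0],[0.9,0,0,-20,0],[0.9,0,0,-60,0],[0.9,0,0,-110,0],[0.9,0,0,-160,0],[0.9,0,0,-160,0]]}}

```text
time: 26.15
tool_pos: [0.4966, 0.2651, 0.3026]
ee_rot: [3.132, -0.005, 1.457]
wrist_force: [-1.2, 0.6, -0.4]
width: 0.0895
```

Emit:
{"method": "step_arm", "body": {"series": [[0.9,-30,-60,0,0],[0.9,-60,-120,0,0],[0.9,-60,-180,0,0],[0.9,-60,-200,0,0],[0.9,-60,-200,0,0]]}}

```text
time: 26.78
tool_pos: [0.2881, 0.2275, 0.2961]
ee_rot: [3.141, -0.0, 1.459]
wrist_force: [-0.0, 0.2, -0.6]
width: 0.0893
```

```bash
python3 - <<'E'
from h import *
pose()
s=cams.snapshot("top"); g=cams.snapshot("scene")
for l in("driver_red_grip","driver_yellow_grip","driver_blue_grip","rack","battery","angle_bracket"):
  for q in(s,g): print(l,[(np.round(d["position"],4),round(d["p"],2)) for d in models.pinpoint(q,l)[:1]])
cv2.imwrite("pics/e1.png",np.hstack([crop(s,(200,256),50,4),crop(g,(394,175),50,4)]))
cv2.imwrite("pics/e2.png",np.hstack([crop(s,(396,251),15,24)[:, :],]))
E
```

```text
t 26.77 tcp [288.1 227.5 296.1] rpy [ 3.1410e+00 -4.0000e-04  1.4588e+00] F [-0.   0.2 -0.6] w 0.0893 q [ 0.514 -0.324  1.561 -0.     1.904  0.626]
driver_red_grip [(array([0.494 , 0.2678, 0.155 ]), 0.83)]
driver_red_grip [(array([0.4917, 0.2666, 0.1546]), 0.89)]
driver_yellow_grip [(array([0.4979, 0.2118, 0.1539]), 0.59)]
driver_yellow_grip [(array([0.496 , 0.2076, 0.1518]), 0.84)]
driver_blue_grip [(array([0.487 , 0.3197, 0.1551]), 0.61)]
driver_blue_grip [(array([0.4903, 0.3236, 0.1596]), 0.8)]
rack [(array([0.4947, 0.2643, 0.0029]), 0.82)]
rack [(array([ 0.4951,  0.2673, -0.0007]), 0.62)]
battery [(array([0.7349, 0.1248, 0.0028]), 0.64)]
battery [(array([0.7351, 0.1245, 0.0041]), 0.92)]
angle_bracket [(array([ 0.3766, -0.0365, -0.0039]), 0.76)]
angle_bracket [(array([ 0.3797, -0.0329,  0.0018]), 0.83)]
```

View pics/e1.png

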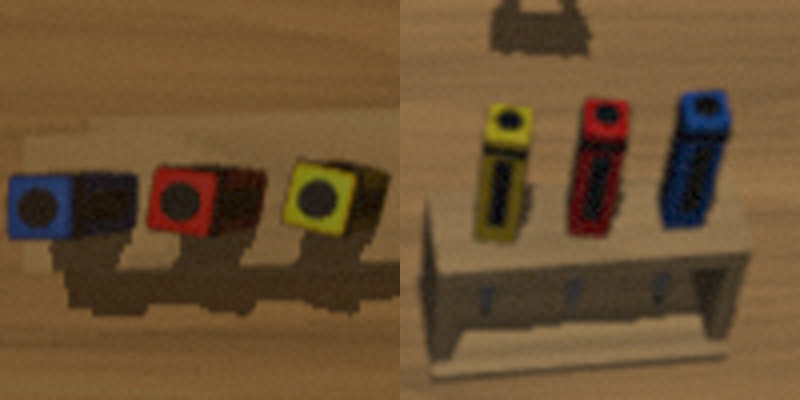

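```bash
python3 -c "
from bench import robot
print(robot.close_job())"
```

```text
the job is handed in; nothing more can be done
None
```

The job is done and handed in at about 27 s of the 72 s allowed; no verdict is reported. The red screwdriver is back in its rack hole and the screw is tight by feel.

- **Finding the slot:** The blade rested on the screw head with about 5 N. Turned clockwise, it dropped in after about 80° of turn and settled roughly 4 mm deep.
- **Tightening:** The wrist torque stayed near 0.15–0.2 N·m while the screw turned. It then climbed to 0.55 N·m against the stop, and I eased off before lifting out.
- **Last checks:** The final picture shows the red screwdriver upright in the middle hole, with its handle centre about 155 mm above the bench. The yellow and blue screwdrivers, battery and bracket are where they started, within what the cameras can resolve. The gripper is open and clear of everything.

**What is less certain:**
- I could not read the screw angle directly. "Tight" rests on the torque rise and the total turn.
- One torque reading near the stop dipped (0.33 to 0.23 N·m) before the steady climb.
- The blade took a sideways load of a few newtons in the slot that small shifts did not clear.
- The slot measured about 4 mm deep, against the 5 mm stated.

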